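Sieve burnishing balls off polished ball knobs

ROBOT

A 6-joint arm with a two-finger parallel gripper is mounted at the origin on the work surface. World frame = base frame: x ahead of the robot, y to its left, z up, the work surface at z = 0. Lengths are in m, angles in rad, forces in N, time in s.
With the tool pointing down it reaches from about 0.25 to 0.725 m from the base axis. Payload 9.7 kg.
Tool frame: the origin (TCP) lies at the very end of the fingers, on their centre line; the grasp point (between the pads) lies 19 mm behind it (tcp_to_grasp is the z of the grasp point in the tool frame, in m); z points along the fingers, y is the line along which they close (so a half turn about z gives the same grasp; the last joint's range is limited). The gripper opens to 85 mm and grips with 20 to 120 N. Pads are 22 mm wide; open, the fingers measure 114 mm over their backs; the gripper's body (76 mm by 85 mm) begins 54 mm behind the grasp point. The pads swing forward as they close: fully open they stand 13 mm farther back than shut.
Start: joints at [0, 0.087, 0.176, 1.66, 0, 1.571], TCP at [0.55, -0, 0.231] pointing down, gripper open.
Joint ranges: [-3.13, 3.13], [-0.85, 1.81], [-1.15, 1.24], [-2.2, 2.28], [-1.44, 1.52], [-3.14, 3.14]. Speed limits (rad/s): [2.22, 2.22, 2.57, 3.14, 3.14, 3.14].

INTERFACE

Orientations are given as a unit quaternion [x, y, z, w].
In Python, from rig import * gives the robot as it stands.
- The arm moves only by the tool move_arm, never from a script. Its argument "rows" is one flat list of numbers, 7 for each row, row after row: the shift along the tool's x, y, z in units of 5 cm (1.0 is 5 cm), then the turn, a rotation vector about the tool's x, y, z in units of 60 degrees (1.0 is 60 degrees), then the gripper's target within -1 to 1 (shut at 1, half-way at 0, fully open at -1). A call has 1 to 10 rows; each row shifts and turns the commanded pose from where the row before left it, along the tool's axes as they then stand; what a row does not reach is not made up. A row lasts 1/10 s, in which the tool goes at most 50 mm and 8.59 degrees, less where a joint would pass 70% of its speed; a pose out of reach is approached as far as the arm can. A call with a number of a shift or a turn outside -1 to 1 is refused whole. A call with a gripper value outside its range is refused whole. The fingers move at their own pace and stop on an object; "grip_force" is the grip in N (left out, the last holds). Time passes only in rows, so rows that do not move let the fingers close. It gives the time, the measured TCP pose, the force, the opening and the grip force at its end, in the units of the state.
- get_obs(): the state, without advancing time (a new reading comes with each control period).
- get_image(name): name is "scene" or "side" or "wrist"; returns a dict with "image" (400x640x3 uint8, red, green, blue), "mtx" (3x3 intrinsics, pixels), "extrinsics" (4x4, takes a point from world to camera coordinates). Camera axes: x right, y down, z forward; pixel columns grow to the right and rows downward; lengths in m; the calibration is good to about 2 mm. The wrist camera is an equidistant fisheye: a pixel r from the principal point sees the ray r / f radians off the axis. A picture is of the moment at which its call begins. There is no depth.
- job_done(): hands the job in; it is judged then, once.
The state is a dict: "time": time; "q": joint angles; "dq": joint speeds; "joint_torque": joint torques, N m; "ee_pos": TCP position; "ee_rot": TCP orientation; "force": force on the tool from outside, world axes, zero at the start; "ft_torque": the same for the moment, N m; "gripper_width": finger opening in m; "finger_force": force on a finger pad.
Only numpy, scipy, OpenCV 4.12 (cv2) and the standard library are available. Lean on these libraries where they do the work, as an engineer would, in place of code of your own. Each camera call takes 0.05 s, during which the arm holds its last target. There are 200 camera calls.

TASK

The hand sieve on the grey catch bin holds two polished large steel balls and three small burnishing balls. Shake it over the bin until all the small balls have dropped through into the bin with both large ones still in the sieve, then tip the large balls out over the sieve's upturned open end into the empty plywood box (not the like box full of handle blanks). Finish by setting the empty sieve back level on the bin and letting go.

Things in the scene. Friction and masses are not known exactly. Their poses are not given: they have to be found in the camera images.
- sieve_grip (a point): centre (also half-way up) of the wooden bridge handle over the loose 400 g steel sieve: bar 89 mm long (along y) x 14 mm thick (along x) x 30 mm tall, free below and on both x sides: grip it from above across the 14 mm. Axes are the sieve's: z up, +x to its open pouring end, which starts roughly towards the robot. Side walls 89 mm apart, 42 mm high; closed end at x = -80 mm, 22 mm high.
- sieve_lip (a point): middle of the sieve's upturned open end, 72 mm in +x from and 57 mm below the handle's centre; same axes. Three 5 mm rods along x with 17 mm slots form the floor: level from x = -38 to 32 mm of the handle, 71 mm below it, then rising 20 degrees to here. Large balls roll along the slots and leave here once the sieve is tipped this end down by clearly over 20 degrees (45 is ample)
- bin: fixed grey plastic catch bin, open above, 230 (its x) x 150 (its y) x 70 mm high, walls 4 mm; origin: centre of its underside, on the bench. The sieve, lengthwise along the bin, stands on the two long rims by four side lugs reaching 95 mm to each side (y) of its middle, undersides 80 mm below the handle's centre, its lowest surface. Handle centre then 150 mm above this origin.
- parts_box: fixed empty open plywood box, 160 x 160 x 55 mm high, walls 6 mm; origin at the centre of its underside, on the bench. It stands to one side of the bin; a like box full of wooden handle blanks stands on the other side.
- small0_center (a point): solid bare-steel ball 13 mm across, 11 g; the point is its centre. It starts on the sieve's solid floor plate, at its closed end (x = -77 to -38 mm of the handle, falling 3 degrees to the end wall). It rolls off onto the slots and drops through when the sieve is shaken along x or rocked 5 to 12 degrees open end down
- small1_center (a point): solid bare-steel ball 13 mm across, 11 g; the point is its centre. It starts on the sieve's solid floor plate, at its closed end (x = -77 to -38 mm of the handle, falling 3 degrees to the end wall). It rolls off onto the slots and drops through when the sieve is shaken along x or rocked 5 to 12 degrees open end down
- small2_center (a point): solid bare-steel ball 13 mm across, 11 g; the point is its centre. It starts on the sieve's solid floor plate, at its closed end (x = -77 to -38 mm of the handle, falling 3 degrees to the end wall). It rolls off onto the slots and drops through when the sieve is shaken along x or rocked 5 to 12 degrees open end down
- large0_center (a point): solid bare-steel ball 28 mm across, 90 g; the point is its centre. It starts on the sieve's rods; too big for the slots
- large1_center (a point): solid bare-steel ball 28 mm across, 90 g; the point is its centre. It starts on the sieve's rods; too big for the slots

How it is judged:
On the way, in this order (a step that is already met when the one before it is completed fails the run):
1. all three small balls have dropped into the catch bin while both large balls are still in the sieve (x of small0_center in the frame of bin between -0.115 and 0.115 m and y of small0_center in the frame of bin between -0.075 and 0.075 m and z of small0_center in the frame of bin between 0 and 0.05 m and x of small1_center in the frame of bin between -0.115 and 0.115 m and y of small1_center in the frame of bin between -0.075 and 0.075 m and z of small1_center in the frame of bin between 0 and 0.05 m and x of small2_center in the frame of bin between -0.115 and 0.115 m and y of small2_center in the frame of bin between -0.075 and 0.075 m and z of small2_center in the frame of bin between 0 and 0.05 m and x of large0_center in the frame of sieve_grip between -0.085 and 0.085 m and y of large0_center in the frame of sieve_grip between -0.05 and 0.05 m and z of large0_center in the frame of sieve_grip between -0.09 and -0.01 m and x of large1_center in the frame of sieve_grip between -0.085 and 0.085 m and y of large1_center in the frame of sieve_grip between -0.05 and 0.05 m and z of large1_center in the frame of sieve_grip between -0.09 and -0.01 m), for 0.2 s.
2. both large balls lie in the empty plywood box (x of large0_center in the frame of parts_box between -0.08 and 0.08 m and y of large0_center in the frame of parts_box between -0.08 and 0.08 m and z of large0_center in the frame of parts_box between 0 and 0.05 m and x of large1_center in the frame of parts_box between -0.08 and 0.08 m and y of large1_center in the frame of parts_box between -0.08 and 0.08 m and z of large1_center in the frame of parts_box between 0 and 0.05 m), for 0.2 s.
At the end, for the whole second after the job is handed in: Small balls in the catch bin, large balls in the once-empty plywood box (centres inside the walls, under 50 mm up); the sieve released on the bin's rim, either way round, its handle centre 145 to 157 mm above the bin's underside, within 60 mm of its centre from above and 6 degrees of level (all of step 2 and x of small0_center in the frame of bin between -0.115 and 0.115 m and y of small0_center in the frame of bin between -0.075 and 0.075 m and z of small0_center in the frame of bin between 0 and 0.05 m and x of small1_center in the frame of bin between -0.115 and 0.115 m and y of small1_center in the frame of bin between -0.075 and 0.075 m and z of small1_center in the frame of bin between 0 and 0.05 m and x of small2_center in the frame of bin between -0.115 and 0.115 m and y of small2_center in the frame of bin between -0.075 and 0.075 m and z of small2_center in the frame of bin between 0 and 0.05 m and z of sieve_grip in the frame of bin between 0.145 and 0.157 m and angle between sieve_grip's own z axis and vertical below 0.1 rad and horizontal distance between sieve_grip and bin below 0.06 m); the robot touches nothing.
It also fails if it takes over 54 s, if anything falls off the work surface, if the arm or the gripper's body presses on something with over 40 N, if the wrist force passes 120 N, or if a joint passes its speed limit or range.

## Working session

There is one attempt and no reset: what is moved stays moved. The work goes in short steps, Python scripts to look and compute and a tool call to move; the robot and the scene stay as the last step left them, time stands still between calls to the robot, and variables do not carry over. Pictures are saved under pics/ and viewed, at most 10 in all, crops included, and the job is handed in when it is done.

Besides the shell and the picture viewer there is one more tool, called after ">>>" as name(argument=value, ...) on one line, values as JSON. move_arm: Moves the arm, as the interface text tells. Its arguments: {"type":"object","properties":{"rows":{"type":"array"},"grip_force":{"type":"number"}},"required":["rows"]}

```bash
ls; mkdir -p pics; python3 - <<'E'
from rig import *
import cv2,numpy as np
o=get_obs(); print({k:np.round(v,3) for k,v in o.items()})
a=get_image("scene");b=get_image("side")
for n,d in(("scene",a),("side",b)):
    cv2.imwrite(f"pics/{n}0.png",d["image"][...,::-1]); print(n,d["mtx"].round(1).tolist(),d["extrinsics"].round(3).tolist())
E
```

```text
pics
{'time': np.float64(0.0), 'q': array([ 0.   ,  0.087,  0.175,  1.66 , -0.   ,  1.571]), 'dq': array([ 0.   ,  0.   , -0.001, -0.002, -0.001,  0.001]), 'joint_torque': array([ 1.0000e-03, -5.2039e+01,  4.6480e+01,  1.6000e-02,  0.0000e+00,
       -0.0000e+00]), 'ee_pos': array([0.55 , 0.   , 0.231]), 'ee_rot': array([ 0.707,  0.707, -0.   , -0.   ]), 'force': array([ 0.592, -0.065, -0.662]), 'ft_torque': array([ 0.027,  0.045, -0.016]), 'finger_force': np.float64(0.0), 'gripper_width': np.float64(0.085)}
scene [[487.9, 0.0, 320.8], [0.0, 487.9, 200.8], [0.0, 0.0, 1.0]] [[0.053, 0.999, -0.003, -0.041], [0.822, -0.046, -0.568, -0.373], [-0.567, 0.028, -0.823, 1.427], [0.0, 0.0, 0.0, 1.0]]
side [[462.0, 0.0, 313.2], [0.0, 462.0, 200.6], [0.0, 0.0, 1.0]] [[1.0, -0.014, 0.002, -0.538], [-0.005, -0.5, -0.866, 0.109], [0.013, 0.866, -0.5, 1.185], [0.0, 0.0, 0.0, 1.0]]
```

View pics/scene0.png

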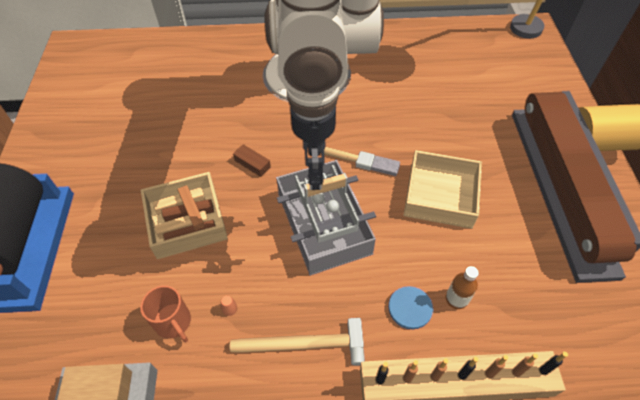

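View pics/side0.png

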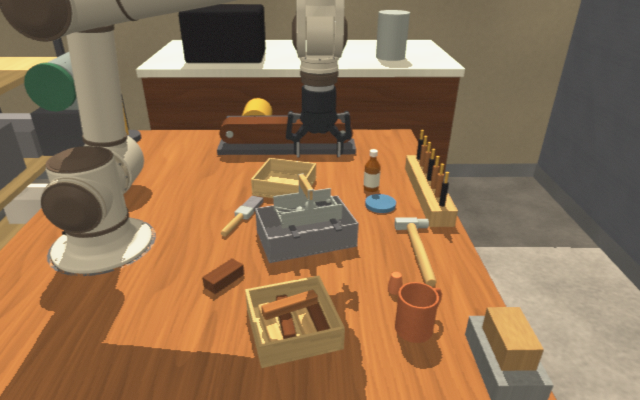

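The scene view shows the bin and sieve around (325,215), the handle near (327,184), the empty box at (444,189) on the +y side, and the full box at (185,215). The side view agrees. I'll look closer.

```bash
python3 - <<'E'
from rig import *
import cv2,numpy as np
a=cv2.imread("pics/scene0.png")[140:280,265:490]
cv2.imwrite("pics/crop1.png",cv2.resize(a,None,fx=3.5,fy=3.5,interpolation=cv2.INTER_CUBIC))
w=get_image("wrist"); cv2.imwrite("pics/wrist0.png",w["image"][...,::-1]); print(w["mtx"].round(1).tolist(),w["extrinsics"].round(3).tolist())
E
```

```text
[[309.7, 0.0, 325.5], [0.0, 309.7, 199.4], [0.0, 0.0, 1.0]] [[1.0, 0.001, -0.0, -0.55], [0.001, -0.963, 0.268, -0.035], [-0.0, -0.268, -0.963, 0.377], [0.0, 0.0, 0.0, 1.0]]
```

View pics/crop1.png

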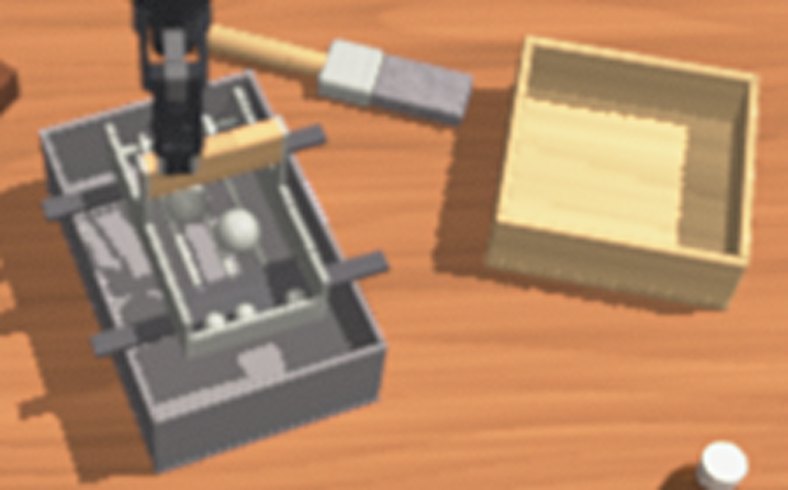

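View pics/wrist0.png

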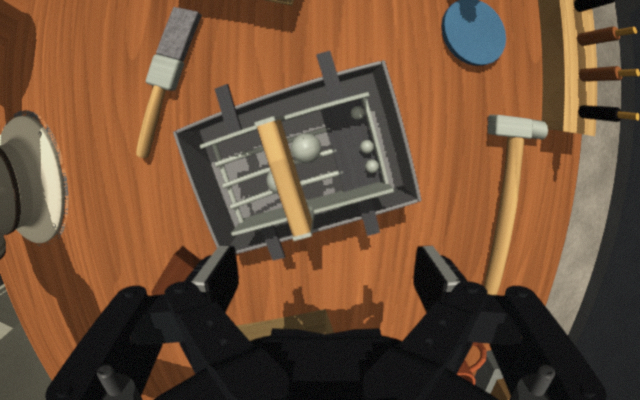

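The wrist view shows the handle top running from (266,124) to (303,236). Bin rim corners are at about (177,132), (384,63), (418,200) and (219,252), and the small balls sit at the far (+x) closed end. In the crop, the box rim corners are (528,38), (757,75), (745,262) and (497,225).

```bash
cat > h.py <<'E'
import numpy as np,cv2
def cast(d,uv,z,fish=False):
    K,E=d["mtx"],d["extrinsics"]; R,t=E[:3,:3],E[:3,3]; out=[]
    for u,v in uv:
        x,y=(u-K[0,2])/K[0,0],(v-K[1,2])/K[1,1]
        if fish:
            r=np.hypot(x,y); c=np.array([x/r*np.sin(r),y/r*np.sin(r),np.cos(r)])
        else: c=np.array([x,y,1.])
        w=R.T@c; o=-R.T@t; out.append(o+w*(z-o[2])/w[2])
    return np.array(out)
E
python3 - <<'E'
from rig import *
from h import *
w=get_image("wrist"); s=get_image("scene")
def rep(n,p): 
    print(n,p[:,:2].round(4).tolist(),"c",p.mean(0).round(4)); 
    for i in range(len(p)):
        d=p[(i+1)%len(p)]-p[i]; print("  len",np.hypot(*d[:2]).round(4),"ang",np.degrees(np.arctan2(d[1],d[0])).round(1))
rep("handle w",cast(w,[(266,124),(303,236)],.165,True))
rep("bin w",cast(w,[(177,132),(384,63),(418,200),(219,252)],.07,True))
f=lambda l:[(x/3.5+265,y/3.5+140) for x,y in l]
rep("bin s",cast(s,f([(40,132),(250,72),(384,345),(152,410)]),.07))
rep("box s",cast(s,f([(528,38),(757,75),(745,262),(497,225)]),.055))
E
```

```text
handle w [[0.5098, 0.0629], [0.5335, -0.0172]] c [0.5216 0.0229 0.165 ]
  len 0.0835 ang -73.5
  len 0.0835 ang 106.5
bin w [[0.3939, 0.0572], [0.6064, 0.1214], [0.6465, -0.0167], [0.4302, -0.0775]] c [0.5193 0.0211 0.07  ]
  len 0.2221 ang 16.8
  len 0.1437 ang -73.8
  len 0.2247 ang -164.3
  len 0.1396 ang 105.1
bin s [[0.4336, -0.0842], [0.3907, 0.057], [0.6064, 0.1224], [0.6428, -0.0189]] c [0.5184 0.0191 0.07  ]
  len 0.1476 ang 106.9
  len 0.2255 ang 16.9
  len 0.1458 ang -75.6
  len 0.2192 ang -162.6
box s [[0.3588, 0.2529], [0.4003, 0.4035], [0.5502, 0.3594], [0.5134, 0.2074]] c [0.4557 0.3058 0.055 ]
  len 0.1561 ang 74.6
  len 0.1562 ang -16.4
  len 0.1564 ang -103.6
  len 0.1612 ang 163.6
```

The bin and handle are at (0.521, 0.021) with a yaw of 16.5°, and the box is at (0.456, 0.306). Sizes match to about 3%. I'll line up, then descend.

>>> move_arm(rows=[0.42,-0.58,0,0,0,-0.14,-1,0,0,0,0,0,-0.135,-1,0,0,0.6,0,0,0,-1,0,0,0.6,0,0,0,-1,0,0,0.5,0,0,0,-1,0,0,0.26,0,0,0,-1,0,0,0,0,0,0,-1,0,0,0,0,0,0,-1], grip_force=80)

```text
time: 1.05
ee_pos: [0.5213, 0.021, 0.1343]
ee_rot: [0.598, 0.801, 0.0, 0.0]
force: [0.4, -0.8, -0.3]
gripper_width: 0.0852
finger_force: 0.0
```

```bash
python3 - <<'E'
from rig import *
import cv2,numpy as np
w=get_image("wrist"); cv2.imwrite("pics/wrist1.png",w["image"][...,::-1]); print(get_obs()["ee_pos"].round(4))
E
```

```text
[0.5216 0.021  0.1348]
```

View pics/wrist1.png

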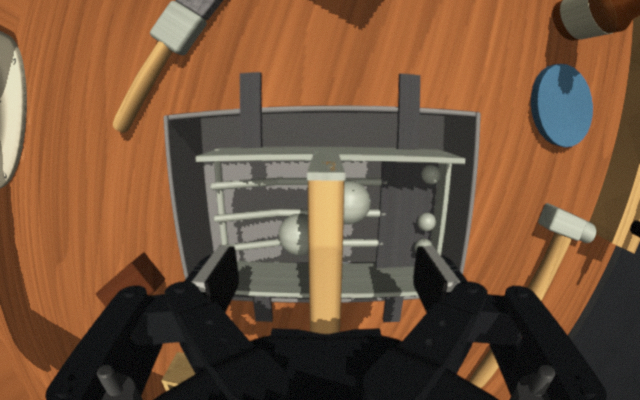

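The handle is centred between the fingers (x≈325) and square to them, so I close.

>>> move_arm(rows=[0,0,0.04,0,0,0,1,0,0,0,0,0,0,1,0,0,0,0,0,0,1,0,0,0,0,0,0,1,0,0,0,0,0,0,1,0,0,0,0,0,0,1,0,0,0,0,0,0,1,0,0,0,0,0,0,1], grip_force=100)

```text
time: 1.9
ee_pos: [0.5211, 0.021, 0.1316]
ee_rot: [0.598, 0.801, 0.0, 0.0]
force: [-1.1, -0.5, 4.0]
gripper_width: 0.0127
finger_force: 98.0
```

>>> move_arm(rows=[0,0,-0.2,0,0,0,1,0,0,-0.2,0,0,0,1,0,0,0,-0.05,0,0,1,0,0,0,-0.05,0,0,1,0,0,0,-0.05,0,0,1,0,0,0,0,0,0,1,0,0,0,0,0,0,1,0,0,0,0,0,0,1,0,0,0,0,0,0,1,0,0,0,0,0,0,1])

```text
time: 2.9
ee_pos: [0.5212, 0.0211, 0.151]
ee_rot: [0.596, 0.799, 0.062, 0.047]
force: [1.1, 0.1, -5.6]
gripper_width: 0.0123
finger_force: 98.3
```

```bash
python3 - <<'E'
from rig import *
import cv2,numpy as np
w=get_image("wrist")["image"]; s=get_image("scene")["image"][140:280,250:400]
o=np.zeros((400,800,3),np.uint8); o[:,:400]=w[:,120:520]; o[:,400:]=cv2.resize(s,(400,373))[:, :].repeat(1,0).tolist() and np.pad(cv2.resize(s,(400,373)),((0,27),(0,0),(0,0)))
cv2.imwrite("pics/a1.png",o[...,::-1])
E
```

```text
(no output)
```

View pics/a1.png

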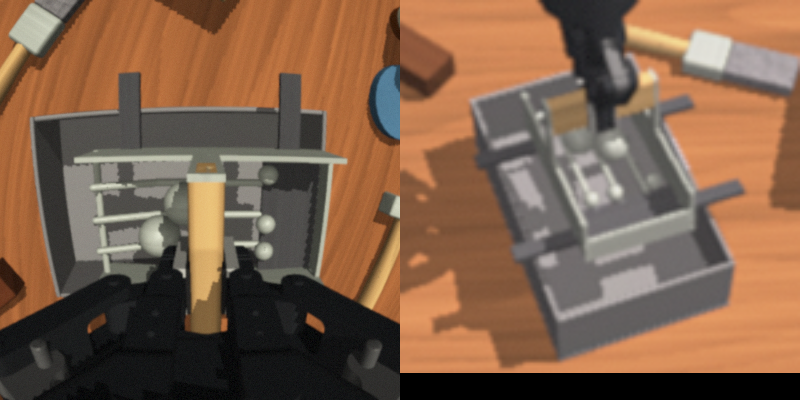

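All three small balls have rolled to the plate's edge, left half at (264,224), (264,250) and (268,175), and rest against the rod ends. Both large balls are still in. I'll jog sideways and along x.

>>> move_arm(rows=[0.15,0,0,0,0,0,1,-0.3,0,0,-0.04,0,0,1,0.3,0,0,0,0,0,1,-0.3,0,0,0,0,0,1,0.15,0.2,0,0,0,0,1,0,-0.2,0,0,0,0,1,0,0.2,0,0,0,0,1,0,-0.2,0,0,0,0,1,0,0,0,0,0,0,1,0,0,0,0,0,0,1])

```text
time: 4.0
ee_pos: [0.5208, 0.0211, 0.1513]
ee_rot: [0.595, 0.797, 0.08, 0.059]
force: [-0.5, -0.1, -4.9]
gripper_width: 0.0126
finger_force: 99.0
```

```bash
cat > snap.py <<'E'
import sys
from rig import *
import cv2,numpy as np
w=get_image("wrist")["image"]; s=get_image("scene")["image"][140:280,250:400]
o=np.zeros((400,800,3),np.uint8); o[:,:400]=w[:,120:520]; o[:373,400:]=cv2.resize(s,(400,373))
cv2.imwrite(f"pics/{sys.argv[1]}.png",o[...,::-1])
E
python3 snap.py a2
```

```text
(no output)
```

View pics/a2.png

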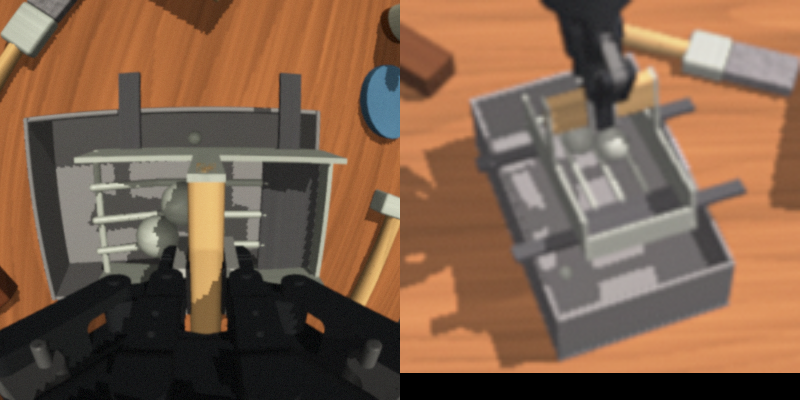

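The plate is clear, with balls in the bin at (194,138) on the left and (566,270) on the right. The third is hidden, so I'll rock once more, raise a little and check.

>>> move_arm(rows=[0,0,0,0.08,0,0,1,0,0,0,0.08,0,0,1,0.2,0,0,0.05,0,0,1,-0.3,0,0,0,0,0,1,0.1,0.2,0,0,0,0,1,0,-0.2,0,0,0,0,1,0,0,0,-0.07,0,0,1,0.15,0,0,-0.07,0,0,1,-0.3,0,0,0,0,0,1,0.15,0,0,0,0,0,1])

```text
time: 5.1
ee_pos: [0.5208, 0.0192, 0.1518]
ee_rot: [0.598, 0.799, 0.05, 0.038]
force: [0.2, 0.1, -4.5]
gripper_width: 0.0127
finger_force: 99.3
```

>>> move_arm(rows=[0,0,0,0.06,0,0,1,0,0,0,0.06,0,0,1,0,0,-0.2,0,0,0,1,0,0,-0.4,0,0,0,1,0,0,-0.4,0,0,0,1,0,0,-0.4,0,0,0,1,0,0,-0.2,0,0,0,1,0,0,0,0,0,0,1,0,0,0,0,0,0,1])

```text
time: 6.0
ee_pos: [0.5209, 0.021, 0.2309]
ee_rot: [0.598, 0.801, 0.0, 0.0]
force: [0.3, -0.3, -5.4]
gripper_width: 0.0127
finger_force: 99.3
```

```bash
python3 - <<'E'
from rig import *
import cv2,numpy as np
w=get_image("wrist")["image"]; s=get_image("scene")["image"][140:280,260:390];d=get_image("side")["image"][170:260,245:365]
o=np.zeros((600,800,3),np.uint8); o[:300,:400]=cv2.resize(w[:,80:613],(400,300)); o[:430,400:]=cv2.resize(s,(400,430));o[300:,:400]=cv2.resize(d,(400,300))
cv2.imwrite("pics/a3.png",o[...,::-1])
E
```

```text
(no output)
```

View pics/a3.png

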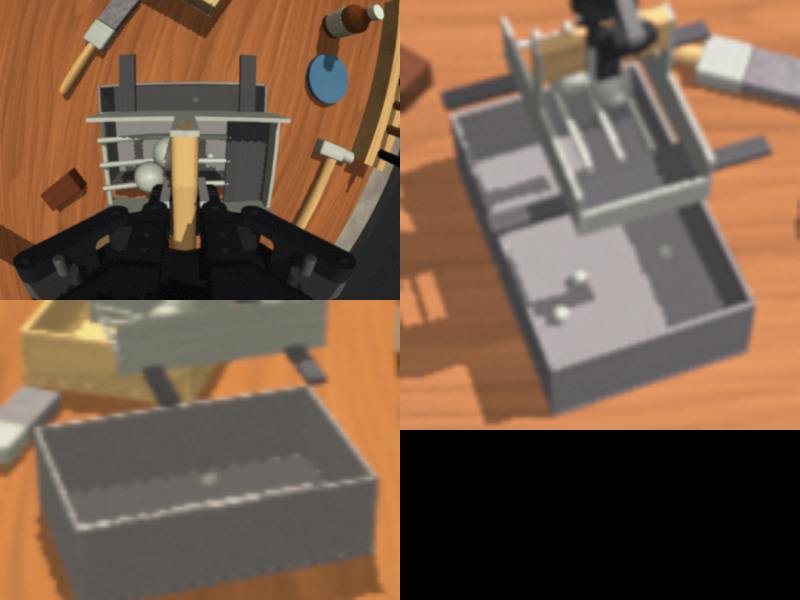

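All three small balls are in the bin, in the scene panel at (580,275), (562,313) and (665,252). Both large balls are still in the sieve. Next I carry it over the empty box: tool x +292 mm, y +88 mm.

>>> move_arm(rows=[0.2,0.07,0,0,0,0,1,0.4,0.14,0,0,0,0,1,0.6,0.18,0,0,0,0,1,0.6,0.18,0,0,0,0,1,0.6,0.18,0,0,0,0,1,0.6,0.18,0,0,0,0,1,0.6,0.18,0,0,0,0,1,0.6,0.18,0,0,0,0,1,0.6,0.18,0,0,0,0,1,0.6,0.18,0,0,0,0,1])

```text
time: 7.15
ee_pos: [0.5228, 0.3053, 0.2307]
ee_rot: [0.598, 0.801, -0.0, -0.0]
force: [1.1, -1.0, -4.4]
gripper_width: 0.0127
finger_force: 99.3
```

>>> move_arm(rows=[0.3,0.08,0.1,0,0,0,1,0.14,0.04,0.3,0,0,0,1,0,0,0.4,0,0,0,1,0,0,0.3,0,0,0,1,0,0,0.1,0,0,0,1,0,0,0,0,0,0,1,0,0,0,0,0,0,1])

```text
time: 7.85
ee_pos: [0.5231, 0.3258, 0.1718]
ee_rot: [0.599, 0.801, 0.0, 0.0]
force: [-0.1, 0.3, -4.9]
gripper_width: 0.0127
finger_force: 99.4
```

```bash
python3 - <<'E'
from rig import *
import cv2,numpy as np
w=get_image("wrist")["image"]; s=get_image("scene")["image"][120:260,370:500]
o=np.zeros((430,800,3),np.uint8); o[:300,:400]=cv2.resize(w[:,80:613],(400,300)); o[:430,400:]=cv2.resize(s,(400,430))
cv2.imwrite("pics/a4.png",o[...,::-1]);print(get_obs()["q"].round(2))
E
```

```text
[ 0.56  0.23  0.23  1.56 -0.    1.84]
```

View pics/a4.png

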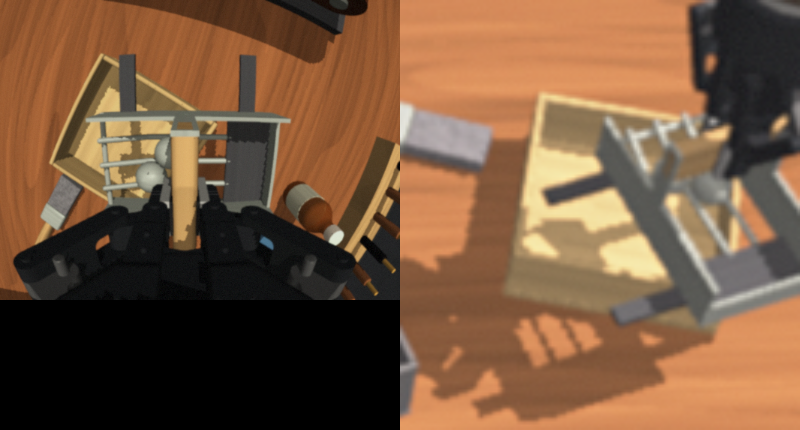

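The lip sits over the near part of the empty box, with both large balls still in. Tilt gradually.

>>> move_arm(rows=[0,0,0,-0.1,0,0,1,0,0,0,-0.1,0,0,1,0,0,0,-0.1,0,0,1,0,0,0,-0.05,0,0,1,0,0,0,-0.05,0,0,1,0,0,0,-0.05,0,0,1,0,0,0,-0.05,0,0,1,0,0,0,-0.05,0,0,1,0,0,0,0,0,0,1,0,0,0,0,0,0,1])

```text
time: 8.95
ee_pos: [0.5226, 0.326, 0.1719]
ee_rot: [0.574, 0.768, 0.227, 0.17]
force: [0.5, 0.2, -4.9]
gripper_width: 0.0124
finger_force: 99.5
```

>>> move_arm(rows=[0,0,0,-0.05,0,0,1,0,0,0,-0.05,0,0,1,0,0,0,-0.05,0,0,1,0,0,0,-0.05,0,0,1,0,0,0,-0.05,0,0,1,0,0,0,0,0,0,1,0,0,0,0,0,0,1,0,0,0,0,0,0,1,0,0,0,0,0,0,1,0,0,0,0,0,0,1])

```text
time: 9.95
ee_pos: [0.5233, 0.3262, 0.1716]
ee_rot: [0.547, 0.732, 0.326, 0.243]
force: [0.9, 0.2, -3.0]
gripper_width: 0.0126
finger_force: 99.9
```

```bash
cat > f.py <<'E'
from rig import *
import cv2,numpy as np,sys
# pale grey blobs (balls) over the yellow box interior in scene view
s=get_image("scene")["image"]; hsv=cv2.cvtColor(s,cv2.COLOR_RGB2HSV)
x0,x1,y0,y1=405,482,150,228
m=((hsv[...,1]<70)&(hsv[...,2]>90)).astype(np.uint8)[y0:y1,x0:x1]
n,_,st,c=cv2.connectedComponentsWithStats(m)
for i in range(1,n):
    if st[i,4]>12: print((c[i]+[x0,y0]).round(1),st[i,2:].tolist())
cv2.imwrite(f"pics/{sys.argv[1]}.png",s[...,::-1]); print(get_obs()["force"].round(2))
E
python3 f.py p1
```

```text
[470.7 174.2] [19, 28, 209]
[466.2 186.6] [40, 49, 241]
[433.9 187.3] [12, 12, 103]
[461.1 214.4] [21, 8, 65]
[-0.14  0.03 -4.12]
```

>>> move_arm(rows=[0,0.12,0,0,0,0,1,0,-0.12,0,0,0,0,1,0.1,0,0,0,0,0,1,-0.1,0,0,0,0,0,1,0,0,0,0,0,0,1,0,0,0,0,0,0,1,0,0,-0.5,0,0,0,1,0,0,-0.8,0,0,0,1,0,0,-0.5,0,0,0,1,0,0,0,0,0,0,1])

```text
time: 11.0
ee_pos: [0.4583, 0.3076, 0.2361]
ee_rot: [0.546, 0.731, 0.329, 0.244]
force: [0.4, 0.4, -3.1]
gripper_width: 0.0129
finger_force: 100.0
```

```bash
python3 f.py p2; python3 - <<'E'
import cv2,numpy as np
from rig import *
s=cv2.imread("pics/p2.png")[130:250,370:500]
w=get_image("wrist")["image"][...,::-1]; d=get_image("side")["image"][130:210,230:350,::-1]
o=np.zeros((600,800,3),np.uint8); o[:300,:400]=cv2.resize(w[:,80:613],(400,300)); o[:369,400:]=cv2.resize(s,(400,369)); o[300:567,:400]=cv2.resize(d,(400,267))
cv2.imwrite("pics/p3.png",o)
E
```

```text
[475.4 156.7] [15, 16, 166]
[451.  166.4] [20, 8, 72]
[468.5 178.9] [12, 12, 110]
[433.6 187.4] [11, 12, 98]
[ 0.12 -0.3  -2.74]
```

View pics/p3.png

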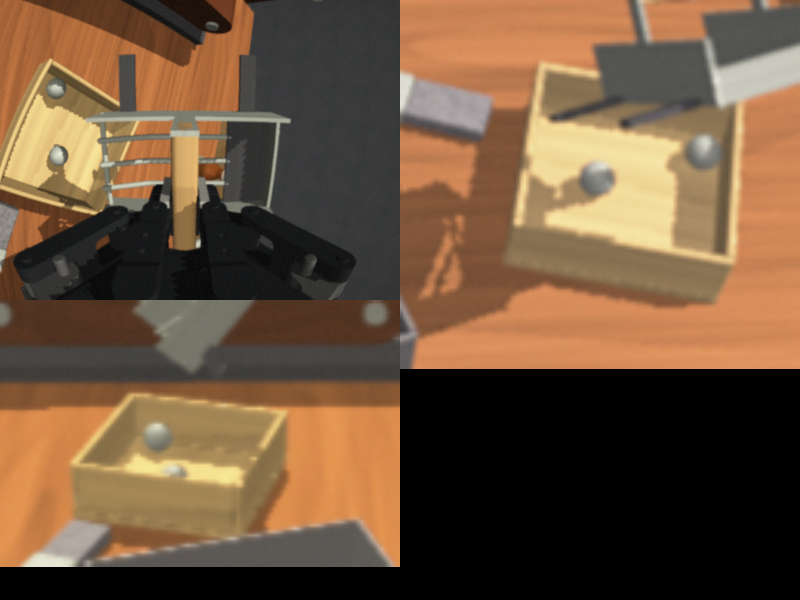

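Both large balls lie in the empty box: at (597,178) and (703,152) in the scene panel, seen in the other two as well. The sieve is empty. Level it and carry it back.

>>> move_arm(rows=[0,0,0,0.14,0,0,1,0,0,0,0.14,0,0,1,0,0,0,0.14,0,0,1,0,0,0,0.14,0,0,1,0,0,0,0.14,0,0,1,0,0,0,0.1,0,0,1,0,0,0,0,0,0,1])

```text
time: 11.85
ee_pos: [0.4614, 0.3074, 0.2261]
ee_rot: [0.599, 0.801, -0.004, -0.002]
force: [0.3, 0.4, -4.5]
gripper_width: 0.0127
finger_force: 99.7
```

>>> move_arm(rows=[-0.3,-0.04,0,0,0,0,1,-0.6,-0.05,0,0,0,0,1,-0.7,-0.05,0,0,0,0,1,-0.7,-0.05,0,0,0,0,1,-0.7,-0.05,0,0,0,0,1,-0.7,-0.05,0,0,0,0,1,-0.7,-0.05,0,0,0,0,1,-0.7,-0.05,0,0,0,0,1,-0.5,-0.03,0,0,0,0,1,-0.26,0,0,0,0,0,1])

```text
time: 12.85
ee_pos: [0.5213, 0.0178, 0.2323]
ee_rot: [0.599, 0.801, 0.001, 0.002]
force: [0.2, 0.3, -2.9]
gripper_width: 0.0129
finger_force: 99.9
```

>>> move_arm(rows=[0,0,0,0,0,0,1,0,0,0,0,0,0,1])

```text
time: 13.05
ee_pos: [0.5214, 0.0204, 0.2319]
ee_rot: [0.598, 0.801, 0.001, 0.001]
force: [-0.6, 0.5, -3.1]
gripper_width: 0.0129
finger_force: 99.8
```

```bash
python3 - <<'E'
from rig import *
import numpy as np
from scipy.spatial.transform import Rotation as R
o=get_obs(); r=R.from_quat(o["ee_rot"]); print(o["ee_pos"].round(4), (r.inv().apply(np.array([.5205,.021,.1316])-o["ee_pos"])/.05).round(2), r.as_matrix().round(3).tolist())
E
```

```text
[0.5214 0.0204 0.2319] [ 0.02 -0.02  2.01] [[-0.284, 0.959, 0.002], [0.959, 0.284, 0.0], [-0.0, 0.002, -1.0]]
```

Centred and level. Lower it the 100 mm, slowly at the end.

>>> move_arm(rows=[0.02,-0.02,0.4,0,0,0,1,0,0,0.5,0,0,0,1,0,0,0.5,0,0,0,1,0,0,0.3,0,0,0,1,0,0,0.15,0,0,0,1,0,0,0.08,0,0,0,1,0,0,0.05,0,0,0,1,0,0,0.03,0,0,0,1,0,0,0,0,0,0,1])

```text
time: 13.95
ee_pos: [0.521, 0.0209, 0.1317]
ee_rot: [0.598, 0.801, 0.0, 0.0]
force: [0.1, -0.5, -2.9]
gripper_width: 0.0125
finger_force: 99.8
```

>>> move_arm(rows=[0,0,0.02,0,0,0,1,0,0,0.02,0,0,0,1,0,0,0,0,0,0,1])

```text
time: 14.25
ee_pos: [0.5211, 0.0209, 0.1316]
ee_rot: [0.598, 0.801, 0.001, 0.001]
force: [-5.9, -0.1, 12.6]
gripper_width: 0.0128
finger_force: 102.3
```

In contact and seated, so release and retreat.

>>> move_arm(rows=[0,0,-0.02,0,0,0,1,0,0,0,0,0,0,-1,0,0,0,0,0,0,-1,0,0,0,0,0,0,-1,0,0,0,0,0,0,-1,0,0,0,0,0,0,-1,0,0,0,0,0,0,-1,0,0,0,0,0,0,-1,0,0,0,0,0,0,-1])

```text
time: 15.15
ee_pos: [0.5206, 0.0209, 0.13]
ee_rot: [0.598, 0.801, 0.0, -0.0]
force: [0.1, 0.2, 0.6]
gripper_width: 0.0852
finger_force: 0.0
```

>>> move_arm(rows=[0,0,-0.2,0,0,0,-1,0,0,-0.5,0,0,0,-1,0,0,-0.6,0,0,0,-1,0,0,-0.6,0,0,0,-1,0,0,-0.4,0,0,0,-1,0,0,-0.2,0,0,0,-1,0,0,0,0,0,0,-1,0,0,0,0,0,0,-1])

```text
time: 15.95
ee_pos: [0.5205, 0.0209, 0.2542]
ee_rot: [0.598, 0.801, -0.0, -0.0]
force: [0.1, 0.1, -0.1]
gripper_width: 0.0853
finger_force: 0.0
```

```bash
python3 - <<'E'
from rig import *
from h import *
w=get_image("wrist"); hsv=cv2.cvtColor(w["image"],cv2.COLOR_RGB2HSV)
# handle: tan blob near image centre
m=cv2.inRange(hsv,(10,60,150),(25,160,255)); 
n,l,st,c=cv2.connectedComponentsWithStats(m)
for i in range(1,n):
    if st[i,4]>400:
        b=cv2.boxPoints(cv2.minAreaRect(np.argwhere(l==i)[:,::-1].astype(np.float32)))
        p=cast(w,b,.165,True); print(c[i].round(0),st[i,4],p[:,:2].round(3).tolist(),p.mean(0).round(3))
a,b=cv2.imread("pics/scene0.png"),get_image("scene")["image"][...,::-1]
cv2.imwrite("pics/end.png",b)
# bin area: bench pixels & box balls
hs=cv2.cvtColor(b,cv2.COLOR_BGR2HSV)[150:228,405:482]
n,_,st,c=cv2.connectedComponentsWithStats(((hs[...,1]<70)&(hs[...,2]>90)).astype(np.uint8))
print([(c[i]+[405,150]).round().tolist()+st[i,2:].tolist() for i in range(1,n) if st[i,4]>12]); print(get_obs()["ee_pos"])
E
```

```text
[590. 112.] 2628 [[0.738, 0.073], [0.737, 0.315], [0.776, 0.337], [0.773, 0.077]] [0.756 0.201 0.165]
[ 80. 110.] 509 [[0.256, -0.023], [0.249, 0.095], [0.278, 0.095], [0.286, -0.017]] [0.267 0.037 0.165]
[189.  91.] 690 [[0.374, 0.052], [0.397, 0.107], [0.406, 0.104], [0.384, 0.049]] [0.39  0.078 0.165]
[326. 197.] 1683 [[0.503, 0.062], [0.515, 0.066], [0.539, -0.014], [0.526, -0.018]] [0.52  0.024 0.165]
[499. 246.] 976 [[0.678, -0.013], [0.678, 0.067], [0.693, 0.067], [0.695, -0.016]] [0.686 0.026 0.165]
[[468.0, 179.0, 12, 12, 110], [434.0, 187.0, 12, 12, 103]]
[0.52028218 0.0208901  0.25373088]
```

The handle is back at its starting place at the same apparent size, and both large balls are in the box.

```bash
python3 -c "
from rig import *
print(job_done())"
```

```text
the job is handed in; nothing more can be done
None
```

The job is handed in after about 16 s of the 54 s limit: the three small balls are in the bin, both large balls are in the empty plywood box, and the sieve is back on the bin and released; the hand-in call did not report the judge's result.

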